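# Fold up the crank and close the nipping press on the marbled boards

## Robot

A 6-joint arm with a two-finger parallel gripper is mounted at the origin on the work surface. World frame = base frame: x ahead of the robot, y to its left, z up, the work surface at z = 0. Lengths are in mm, angles in degrees, forces in N, time in s.
With the tool pointing down it reaches from about 275 to 875 mm from the base axis. Payload 12.5 kg.
Tool frame: the origin (TCP) lies on the centre line of the jaws, within the pads' length; the fingertips stand tip_extent ahead of it and the grasp point (between the pads) lies 11 mm behind it (tip_extent is the distance from the TCP to the fingertips, in mm); z points along the fingers, y is the line along which they close (so a half turn about z gives the same grasp; the last joint's range is limited). The gripper opens to 85 mm and grips with 20 to 120 N. Pads are 22 mm wide; open, the fingers measure 114 mm over their backs; the gripper's body (76 mm by 85 mm) begins 54 mm behind the grasp point. The pads swing forward as they close: fully open they stand 13 mm farther back than shut.
Start: joints at [63.163, 20.094, 94.641, -0, 65.266, -4.847], TCP at [205.914, 509.984, 239.29] pointing down, gripper open.
Joint ranges: [-157.81, 157.81], [-45, 120.19], [0.68, 151.7], [-89.99, 269.99], [4.06, 180], [-164.3, 164.3]. Speed limits (degrees/s): [127.2, 127.2, 159.86, 180, 180, 180].

## Interface

Orientations are given as a 3x3 rotation matrix whose columns are the frame's x, y, z axes.
In Python, from station import * gives the robot as it stands.
- The arm moves only by the tool servo_tool, never from a script. Its argument "plan" is a list of rows, each a list of 7 numbers: the turn, a rotation vector about the tool's x, y, z in degrees, then the shift along the tool's x, y, z in m, then the finger opening in m, from 0 to 0.0854. A call has 1 to 5 rows; each row shifts and turns the commanded pose from where the row before left it, along the tool's axes as they then stand; what a row does not reach is not made up. A row lasts 1/8 s, in which the tool goes at most 62.5 mm and 10.7 degrees, less where a joint would pass 70% of its speed; a pose out of reach is approached as far as the arm can. A call is refused whole if a number of a shift passes 0.0625 or a number of a turn 10.7, either way. A call with a gripper value outside its range is refused whole. The fingers move at their own pace and stop on an object; "newtons" is the grip in N (left out, the last holds). Time passes only in rows, so rows that do not move let the fingers close. It gives the time, the measured TCP pose, the force, the opening and the grip force at its end, in the units of the state.
- state(): the state, without advancing time (a new reading comes with each control period).
- camera(name): name is "side" or "top"; returns the picture (480x640x3 uint8, blue, green, red); there is no depth.
- camera_params(name): a dict with "fov_y" (degrees; the focal length in pixels is half the picture's height over the tangent of half this angle, whatever the lens; pixels are square), "cx", "cy" (the principal point, pixels), "D" ([k1, k2, p1, p2, k3] as OpenCV has them; the pictures are not rectified), "R" (3x3) and "t" (3): a world point X has camera coordinates R X + t. Camera axes: x right, y down, z forward; pixel columns grow to the right and rows downward; lengths in mm; the calibration is good to about 2 mm. A picture is of the moment at which its call begins. camera_params takes no time and is no camera call.
- sign_off(): hands the job in; it is judged then, once.
The state is a dict: "clock": time; "q": joint angles; "joint_velocities": joint speeds; "effort": joint torques, N m; "ee_pos": TCP position; "eef_rot": TCP orientation; "force": force on the tool from outside, world axes, zero at the start; "moment": the same for the moment, N m; "opening": opening from 0.0 (shut) to 1.0 (fully open); "gripper_force": force on a finger pad.
Only numpy, scipy, OpenCV 4.12 (cv2) and the standard library are available. Lean on these libraries where they do the work, as an engineer would, in place of code of your own. Each camera call takes 0.05 s, during which the arm holds its last target. There are 200 camera calls.

## Task

Two green nipping presses stand on the marbling bench; close the one that holds the blue and yellow marbled boards. Swing its folded crank handle (red ball) up until it latches upright, then turn the wheel clockwise by the handle a quarter turn, to its stop, so that the plate comes down on the boards; leave the handle upright and let go. Leave the empty press folded as it is.

Things in the scene. Friction and masses are not known exactly. Their poses are not given: they have to be found in the camera images.
- press: The LOADED press, green, fixed; a blue sheet with yellow and white spots sticks out 25 mm front and back between its plates. Origin: centre of the underside of its 200 x 240 mm base, on the wheel's vertical axis (z up). On top a horizontal dark handwheel, 180 mm across, rim top 177 mm above the bench. A steel fork of the frame (y 98 to 116 mm, top 212 mm) locks the wheel while the handle is folded.
- press_hinge (a point): Hinge pin of the loaded press's handle, between two steel lugs on the wheel, 203 mm above the bench, 72 mm from the wheel's axis (at x 0, y +72 mm of the press at the start); pin parallel to the press's x axis then. The folded handle (12 mm rod) lies from it straight inwards over the wheel, and swings up in the vertical plane through the wheel's axis. Turns with the wheel.
- press_ball (a point): Centre of the 30 mm red ball at the end of the loaded press's handle, 72 mm from the hinge. Folded: on the wheel's axis, 203 mm above the bench (30 mm over the wheel's face). Upright: 72 mm off the axis, right above the hinge, 275 mm above the bench. The ball spins freely on a cross pin parallel to the hinge pin, so gripped on those two sides (along the hinge pin) it can be carried up without tilting the gripper; give the gripper the wheel's yaw while turning the wheel.
- press_handle (a joint): Angle of the loaded press's handle: 0 folded flat, 1.571 (90 degrees, stop) upright. From about 0.7 its latch spring resists with about 2 to 3 N at the ball, goes over centre at 1.2 (69 degrees), then pushes the handle on to the stop and holds it there (about 2 N at the ball unlatches it). Let go before that, it drops back.
- press_wheel (a joint): Angle of the loaded press's wheel: 0 at the start, grows CLOCKWISE seen from above; stop at 1.571 (90 degrees), where the plate rests on the boards. Needs about 1 to 2 N at the upright ball and stays where left.
- spare_handle (a joint): Angle of the handle of the EMPTY press, a twin of the other without boards; 0 folded. To be left folded.

How it is judged:
By the outcome, as a careful person would: the job done as asked, in the order asked, and still so for the second after the job is handed in, with the robot touching nothing.
It also fails if it takes over 45 s, if anything falls off the work surface, if the arm or the gripper's body presses on something with over 40 N, if the wrist force passes 120 N, or if a joint passes its speed limit or range.

## Working session

There is one attempt and no reset: what is moved stays moved. The work goes in short steps, Python scripts to look and compute and a tool call to move; the robot and the scene stay as the last step left them, time stands still between calls to the robot, and variables do not carry over. Pictures are saved under pics/ and viewed, at most 10 in all, crops included, and the job is handed in when it is done.

Besides the shell and the picture viewer there is one more tool, called after "Emit:" in YAML: its name, and indented under it one key for each argument. servo_tool: Moves the arm, as the interface text tells. Its arguments: {"type":"object","properties":{"plan":{"type":"array","items":{"type":"array","items":{"type":"number"}}},"newtons":{"type":"number"}},"required":["plan"]}

```bash
mkdir -p pics; python3 - <<'E'
from station import *
import cv2
for n in("top","side"):
    cv2.imwrite(f"pics/{n}0.png",camera(n)); p=camera_params(n); print(n,p)
s=state();print(s)
E
```

```text
top {'fov_y': 57.23254795688328, 'cx': 319.7135092427947, 'cy': 242.47266715321484, 'D': array([-0.08929929,  0.        ,  0.        ,  0.        ,  0.        ]), 'R': array([[-0.00225796, -0.99993981, -0.01073698],
       [-0.98398751,  0.00413527, -0.17818944],
       [ 0.17822312,  0.0101627 , -0.98393762]]), 't': array([ 30.8926006 , 512.14430333, 788.69380578])}
side {'fov_y': 44.55082569428289, 'cx': 319.8952771225727, 'cy': 241.7369672012197, 'D': array([-0.07030191,  0.        ,  0.        ,  0.        ,  0.        ]), 'R': array([[ 0.92175168, -0.38764601,  0.01021847],
       [-0.2101768 , -0.52156011, -0.82692247],
       [ 0.32588274,  0.76006948, -0.5622231 ]]), 't': array([-454.84108901,  263.97063064, 1062.34196777])}
{'clock': 0.1, 'q': array([ 6.31632695e+01,  2.01206467e+01,  9.46737593e+01, -1.62393623e-03,
        6.52659009e+01, -4.84844408e+00]), 'joint_velocities': array([-0.02829758, -0.06287442, -0.08634043, -0.0358145 ,  0.00246359,
       -0.09175604]), 'effort': array([ 1.53444336e-03, -5.06838155e+01, -2.91873229e+01, -3.40463998e-05,
        2.68919612e-03, -2.22467702e-05]), 'ee_pos': array([205.78874145, 509.73120868, 238.8148667 ]), 'eef_rot': array([[-9.27264851e-01,  3.74405786e-01, -4.52204564e-04],
       [ 3.74406053e-01,  9.27264365e-01, -9.50811257e-04],
       [ 6.33239420e-05, -1.05096198e-03, -9.99999446e-01]]), 'force': array([-0.17078723, -0.03859872, -0.01764233]), 'moment': array([-0.00131391, -0.00632808, -0.02386898]), 'gripper_force': 0.0, 'opening': 0.9966436938654128}
```

View pics/top0.png

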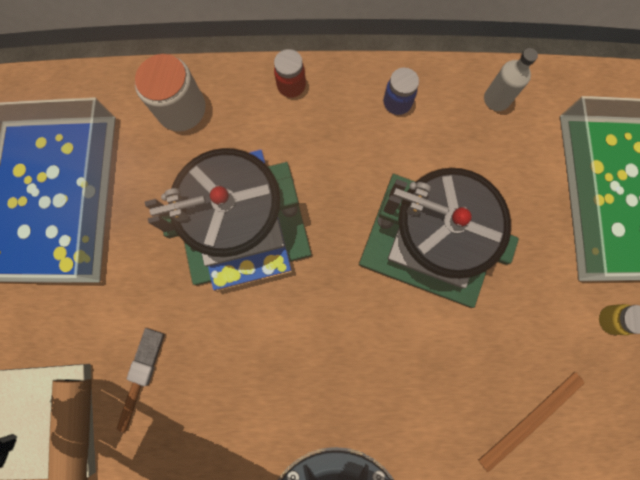

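View pics/side0.png

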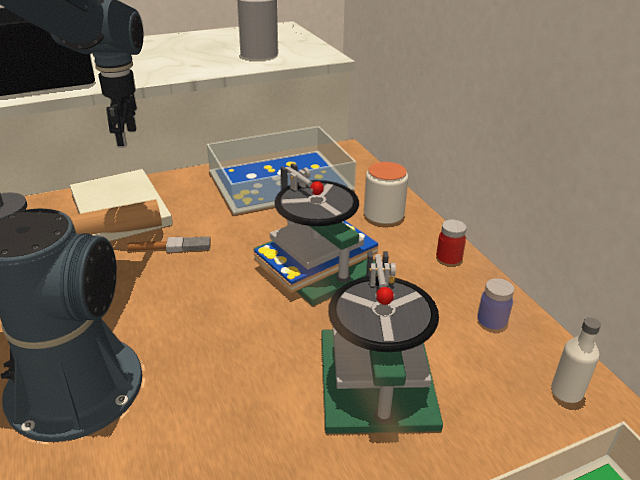

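The top view shows the loaded press on the left: ball about (219,195), hinge lugs about (172,205), fork about (160,209). The empty press is on the right, with its ball at (462,216). The side view has the loaded press behind, ball about (317,188).

```bash
cat > h.py <<'E'
from station import *
import cv2, numpy as np
def cam(n):
    p=camera_params(n); f=240/np.tan(np.radians(p['fov_y']/2))
    return np.array([[f,0,p['cx']],[0,f,p['cy']],[0,0,1]]),p['D'],p['R'],p['t']
def ray(n,u,v):
    K,D,R,t=cam(n); a=cv2.undistortPoints(np.array([[[u,v]]],float),K,D)[0,0]
    return -R.T@t, R.T@np.array([a[0],a[1],1])
def atz(n,u,v,z):
    o,d=ray(n,u,v); return o+d*(z-o[2])/d[2]
def tri(a,b):
    (o,d),(o2,d2)=ray("top",*a),ray("side",*b)
    s=np.linalg.lstsq(np.c_[d,-d2],o2-o,rcond=None)[0]
    p,q=o+d*s[0],o2+d2*s[1]; return (p+q)/2,np.linalg.norm(p-q)
def red(im,x0,y0,x1,y1):
    c=im[y0:y1,x0:x1].astype(int); m=(c[...,2]>120)&(c[...,1]<70)&(c[...,0]<70)
    y,x=np.nonzero(m); return (x.min()+x.max())/2+x0,(y.min()+y.max())/2+y0,m.sum()
E
python3 - <<'E'
from h import *
t=cv2.imread("pics/top0.png");s=cv2.imread("pics/side0.png")
a=red(t,200,175,240,215);b=red(s,300,175,335,205);print(a,b,tri(a[:2],b[:2]),atz("top",*a[:2],203))
c=np.hstack([cv2.resize(t[140:300,140:320],None,fx=4,fy=4)[:600,:],])
cv2.imwrite("pics/c1.png",c)
E
```

```text
(np.float64(217.5), np.float64(193.5), np.int64(184)) (np.float64(316.5), np.float64(186.5), np.int64(109)) (array([563.08580973, 189.2609542 , 202.37414031]), np.float64(0.5857686421017348)) [563.19188388 189.04060212 203.        ]
```

View pics/c1.png

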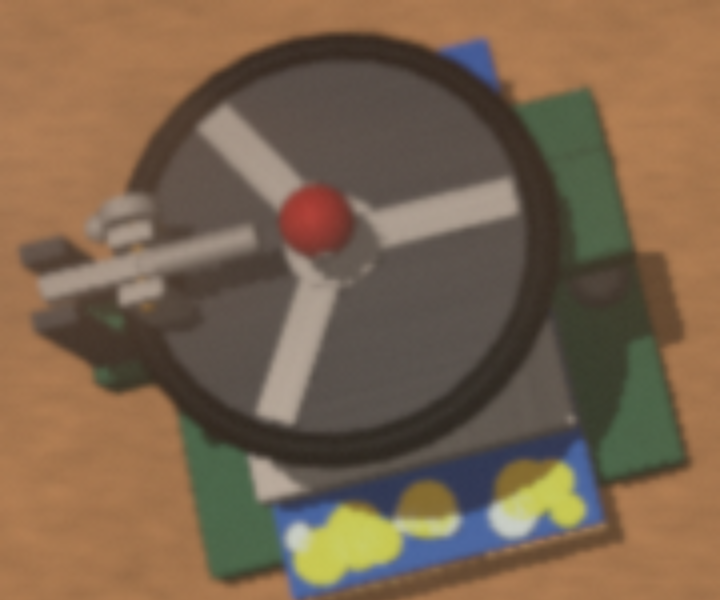

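```bash
python3 - <<'E'
from h import *
f=lambda u,v,z:atz("top",140+(u+.5)/4-.5,140+(v+.5)/4-.5,z)
P=lambda a,b:(np.round(a-b,1),np.linalg.norm(a-b),np.degrees(np.arctan2((a-b)[1],(a-b)[0]))-90)
b=f(317,219,203);print("ball",b,"wheel c",f(342,250,175),"hinge",f(140,263,203))
print("rod",P(f(50,285,203),f(250,237,203)),P(f(140,263,203),b))
for z in(10,20):print("base",P(f(215,578,z),f(688,464,z)),P(f(588,92,z),f(688,464,z)))
print("sheet",P(f(295,598,45),f(605,525,45)))
E
```

```text
ball [561.73154904 186.77713498 203.        ] wheel c [556.77725769 182.83277877 175.        ] hinge [544.44501887 257.04399708 203.        ]
rod (array([-18.8,  79.8,   0. ]), np.float64(81.9835003427336), np.float64(13.250672712836206)) (array([-17.3,  70.3,   0. ]), np.float64(72.36197920395483), np.float64(13.821017739885122))
base (array([-56.1, 233.1,   0. ]), np.float64(239.7523650336858), np.float64(13.524361697236387)) (array([193.6,  51.7,   0. ]), np.float64(200.34930360941644), np.float64(-75.04160056566475))
base (array([-55.4, 230.4,   0. ]), np.float64(236.95679695648053), np.float64(13.524361697236387)) (array([191.3,  51.1,   0. ]), np.float64(198.01318434993775), np.float64(-75.04160056566477))
sheet (array([-34.3, 145.9,   0. ]), np.float64(149.85296696403924), np.float64(13.222328426075123))
```

Emit:
servo_tool:
  plan:
    - [0,0,10.7,0,0,-0.012,0.0854]
    - [0,0,10.7,0,0,-0.012,0.0854]
    - [0,0,10.7,0,0,-0.012,0.0854]
    - [0,0,10.7,0,0,-0.012,0.0854]
    - [0,0,10.7,0,0,-0.012,0.0854]

```text
clock: 0.72
ee_pos: [205.8, 509.8, 299.4]
eef_rot: [[-0.245, 0.97, -0.0], [0.97, 0.245, -0.001], [-0.0, -0.001, -1.0]]
force: [0.3, 0.4, 0.4]
opening: 1.003
gripper_force: 0.0
```

Emit:
servo_tool:
  plan:
    - [0,0,0.9,-0.04,0.027,0,0.0854]
    - [0,0,0,-0.04,0.027,0,0.0854]
    - [0,0,0,-0.04,0.027,0,0.0854]
    - [0,0,0,-0.04,0.027,0,0.0854]
    - [0,0,0,-0.04,0.027,0,0.0854]

```text
clock: 1.35
ee_pos: [385.6, 346.7, 299.1]
eef_rot: [[-0.235, 0.972, -0.0], [0.972, 0.235, -0.0], [-0.0, -0.0, -1.0]]
force: [-0.1, 1.0, 0.9]
opening: 0.995
gripper_force: 0.0
```

Emit:
servo_tool:
  plan:
    - [0,0,0,-0.04,0.027,0,0.06]
    - [0,0,0,-0.04,0.027,0,0.06]
    - [0,0,0,-0.04,0.027,0,0.06]
    - [0,0,0,-0.04,0.027,0,0.06]
    - [0,0,0,0,0,0,0.06]

```text
clock: 1.98
ee_pos: [528.8, 215.8, 298.6]
eef_rot: [[-0.232, 0.973, -0.001], [0.973, 0.232, -0.001], [-0.0, -0.001, -1.0]]
force: [-0.3, 0.6, -0.1]
opening: 0.704
gripper_force: 0.0
```

```bash
cat > e.py <<'E'
from h import *
s=state();p=s['ee_pos'];R=s['eef_rot']
print(s['clock'],p.round(1),"yaw y",np.degrees(np.arctan2(R[1,1],R[0,1])).round(2),"tilt",R[:,2].round(3),"op",s['opening']*85,s['gripper_force'],s['force'].round(1),"q6",s['q'][5])
import sys
def to(x,y,z):print("tool shift",(R.T@(np.array([x,y,z])-p)).round(1))
E
python3 - <<'E'
from e import *
to(561,187,300)
import station;print([k for k in dir(station) if not k.startswith('_')])
E
```

```text
1.975 [528.8 215.8 298.6] yaw y 13.42 tilt [-0.001 -0.001 -1.   ] op 59.82092857916986 0.0 [-0.3  0.6 -0.1] q6 4.120969865955229
tool shift [-35.5  24.6  -1.4]
['MotionError', 'camera', 'camera_params', 'sign_off', 'state', 'tip_extent']
```

Emit:
servo_tool:
  plan:
    - [0,0,0,-0.0355,0.0245,0,0.06]
    - [0,0,0,0,0,0.03,0.06]
    - [0,0,0,0,0,0.03,0.06]
    - [0,0,0,0,0,0.01,0.06]
    - [0,0,0,0,0,0,0.06]

```text
clock: 2.6
ee_pos: [559.1, 189.6, 229.4]
eef_rot: [[-0.236, 0.972, -0.001], [0.972, 0.236, -0.0], [0.0, -0.001, -1.0]]
force: [0.5, 0.2, -0.0]
opening: 0.703
gripper_force: 0.0
```

```bash
python3 - <<'E'
from e import *
import station; print(station.tip_extent if not callable(station.tip_extent) else station.tip_extent())
to(561,187,194)
t=camera("top");s=camera("side")
cv2.imwrite("pics/c2.png",np.hstack([cv2.resize(t[130:270,140:270],None,fx=3,fy=3),cv2.resize(s[90:230,250:380],None,fx=3,fy=3)]))
E
```

```text
2.6 [559.1 189.6 229.4] yaw y 13.64 tilt [-0.001 -0.    -1.   ] op 59.71369240578369 0.0 [ 0.5  0.2 -0. ] q6 0.5627981844481876
8.0
tool shift [-2.9  1.2 35.4]
```

View pics/c2.png

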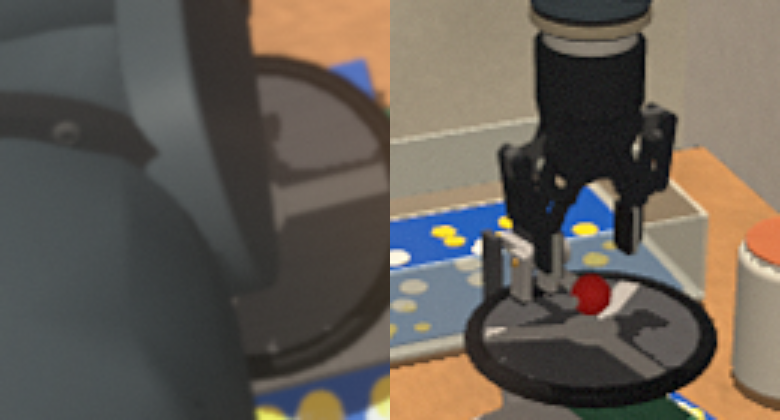

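The side crop shows the open fingers on either side of the red ball (ball at about (590,295) in the crop) and clear of the lugs. I'll go down and grip it.

Emit:
servo_tool:
  plan:
    - [0,0,0,-0.0025,0.001,0.015,0.06]
    - [0,0,0,0,0,0.015,0.06]
    - [0,0,0,0,0,0.005,0.05]
    - [0,0,0,0,0,0,0.04]
    - [0,0,0,0,0,0,0.036]
  newtons: 40

```text
clock: 3.32
ee_pos: [561.3, 187.0, 194.6]
eef_rot: [[-0.235, 0.972, 0.001], [0.972, 0.235, 0.0], [0.0, 0.001, -1.0]]
force: [-0.7, -1.1, 0.5]
opening: 0.421
gripper_force: 0.0
```

Emit:
servo_tool:
  plan:
    - [0,0,0,0,0,0,0.02]
    - [0,0,0,0,0,0,0.02]
    - [0,0,0,0,0,0,0.02]
    - [0,0,0,0,0,0,0.02]
    - [0,0,0,0,0,0,0.02]
  newtons: 40

```text
clock: 3.95
ee_pos: [560.6, 186.7, 194.7]
eef_rot: [[-0.235, 0.972, -0.001], [0.972, 0.235, -0.0], [-0.0, -0.001, -1.0]]
force: [-3.1, -2.3, 3.0]
opening: 0.325
gripper_force: 39.1
```

Emit:
servo_tool:
  plan:
    - [0,0,0,0.0009,0,-0.0113,0.02]
    - [0,0,0,0.0026,0,-0.011,0.02]
    - [0,0,0,0.0043,0,-0.0104,0.02]
    - [0,0,0,0.0059,0,-0.0096,0.02]
    - [0,0,0,0,0,0,0.02]

```text
clock: 4.58
ee_pos: [557.3, 200.6, 238.1]
eef_rot: [[-0.236, 0.972, -0.0], [0.972, 0.236, -0.0], [-0.0, -0.0, -1.0]]
force: [-5.3, -3.5, 1.1]
opening: 0.321
gripper_force: 39.7
```

Emit:
servo_tool:
  plan:
    - [0,0,0,0.0073,0,-0.0086,0.02]
    - [0,0,0,0.0086,0,-0.0073,0.02]
    - [0,0,0,0.0096,0,-0.0059,0.02]
    - [0,0,0,0.0104,0,-0.0043,0.02]
    - [0,0,0,0,0,0,0.02]

```text
clock: 5.2
ee_pos: [548.7, 236.0, 264.0]
eef_rot: [[-0.236, 0.972, -0.0], [0.972, 0.236, 0.001], [0.001, -0.0, -1.0]]
force: [-5.1, -1.7, 1.2]
opening: 0.321
gripper_force: 40.2
```

Emit:
servo_tool:
  plan:
    - [0,0,0,0.011,0,-0.0026,0.02]
    - [0,0,0,0.0113,0,-0.0009,0.02]
    - [0,0,0,0,0,0,0.02]
    - [0,0,0,0,0,0,0.02]

```text
clock: 5.7
ee_pos: [543.7, 257.0, 267.2]
eef_rot: [[-0.235, 0.972, -0.0], [0.972, 0.235, 0.0], [0.001, -0.0, -1.0]]
force: [-5.0, -0.4, 2.1]
opening: 0.321
gripper_force: 40.4
```

```bash
python3 - <<'E'
from e import *
s=camera("side")
cv2.imwrite("pics/c3.png",cv2.resize(s[60:260,220:400],None,fx=3,fy=3))
E
```

```text
5.7 [543.7 257.  267.2] yaw y 13.6 tilt [-0.  0. -1.] op 27.325456878089053 40.43126821517944 [-5.  -0.4  2.1] q6 7.242840755428081
```

View pics/c3.png

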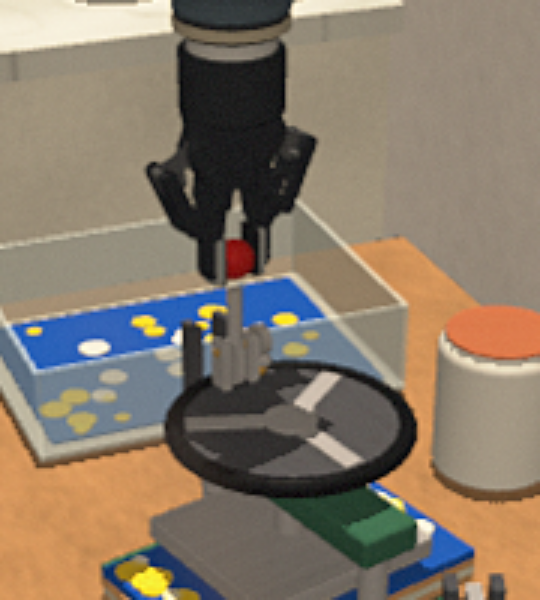

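The handle stands upright, with the ball at (238,258) in the crop between the fingers. I'll press it lightly against the stop, then start turning in small steps.

Emit:
servo_tool:
  plan:
    - [0,0,0,0.0015,0,0,0.02]
    - [0,0,0,0,0,0,0.02]

```text
clock: 6.0
ee_pos: [543.6, 257.7, 267.2]
eef_rot: [[-0.235, 0.972, -0.0], [0.972, 0.235, -0.001], [-0.001, -0.0, -1.0]]
force: [-4.2, -6.8, 3.0]
opening: 0.321
gripper_force: 40.5
```

Emit:
servo_tool:
  plan:
    - [0,0,4,-0.0002,0.005,0,0.02]
    - [0,0,4,-0.0002,0.005,0,0.02]
    - [0,0,0,0,0,0,0.02]

```text
clock: 6.38
ee_pos: [553.8, 259.3, 267.2]
eef_rot: [[-0.096, 0.995, 0.0], [0.995, 0.096, -0.001], [-0.001, 0.0, -1.0]]
force: [-3.3, -6.0, 2.6]
opening: 0.326
gripper_force: 40.5
```

```bash
cat > w.py <<'E'
from e import *
C=np.array([560.6,186.7]);d=p[:2]-C
a=90-np.degrees(np.arctan2(d[1],d[0]))+13.6
print("wheel by pos",a,"r",np.hypot(*d),"by yaw",13.6-np.degrees(np.arctan2(R[1,1],R[0,1])),"F tool",R.T@s['force'])
E
python3 w.py
```

```text
6.375 [553.8 259.3 267.2] yaw y 5.51 tilt [ 0.    -0.001 -1.   ] op 27.74900444333154 40.45223951339722 [-3.3 -6.   2.6] q6 15.251549364273146
wheel by pos 8.261919713200063 r 72.8881605962251 by yaw 8.092093618947544 F tool [-5.65782908 -3.82856279 -2.60514527]
```

Emit:
servo_tool:
  plan:
    - [0,0,8,-0.0007,0.01,0,0.02]
    - [0,0,8,-0.0007,0.01,0,0.02]
    - [0,0,8,-0.0007,0.01,0,0.02]
    - [0,0,8,-0.0007,0.01,0,0.02]
    - [0,0,0,0,0,0,0.02]

```text
clock: 7.0
ee_pos: [592.9, 251.9, 267.2]
eef_rot: [[0.447, 0.894, -0.0], [0.894, -0.447, -0.001], [-0.001, 0.0, -1.0]]
force: [-5.4, -5.2, 2.7]
opening: 0.324
gripper_force: 40.5
```

```bash
python3 w.py
```

```text
7.0 [592.9 251.9 267.2] yaw y -26.56 tilt [-0.    -0.001 -1.   ] op 27.52036032531787 40.51370859146118 [-5.4 -5.2  2.7] q6 45.465089101114195
wheel by pos 39.91728021045161 r 72.78514260893051 by yaw 40.157161819882184 F tool [-7.08026551 -2.51197175 -2.69908753]
```

Emit:
servo_tool:
  plan:
    - [0,0,8,-0.0007,0.01,0,0.02]
    - [0,0,8,-0.0007,0.01,0,0.02]
    - [0,0,8,-0.0007,0.01,0,0.02]
    - [0,0,8,-0.0007,0.01,0,0.02]
    - [0,0,8,-0.0007,0.01,0,0.02]

```text
clock: 7.62
ee_pos: [626.6, 216.9, 267.2]
eef_rot: [[0.918, 0.397, 0.0], [0.397, -0.918, 0.0], [0.0, -0.0, -1.0]]
force: [-4.0, -1.6, 2.0]
opening: 0.321
gripper_force: 40.4
```

Emit:
servo_tool:
  plan:
    - [0,0,6,-0.0004,0.0075,0,0.02]
    - [0,0,4,-0.0002,0.005,0,0.02]
    - [0,0,0,0,0,0,0.02]

```text
clock: 8.0
ee_pos: [630.7, 205.0, 267.2]
eef_rot: [[0.972, 0.236, 0.001], [0.236, -0.972, 0.0], [0.001, 0.0, -1.0]]
force: [-2.6, -1.9, 3.7]
opening: 0.326
gripper_force: 40.5
```

```bash
python3 w.py
```

```text
8.0 [630.7 205.  267.2] yaw y -76.38 tilt [ 0.001  0.    -1.   ] op 27.690007771889324 40.47596454620361 [-2.6 -1.9  3.7] q6 90.37141471682648
wheel by pos 88.9380687835491 r 72.48415886339897 by yaw 89.97789481660584 F tool [-2.97983905  1.27936385 -3.72241525]
```

Emit:
servo_tool:
  plan:
    - [0,0,0,0.0003,0.0015,0,0.02]
    - [0,0,0,0,0,0,0.02]

```text
clock: 8.25
ee_pos: [631.1, 204.3, 267.1]
eef_rot: [[0.972, 0.237, 0.001], [0.237, -0.972, 0.001], [0.001, -0.001, -1.0]]
force: [-3.9, 0.4, 6.2]
opening: 0.321
gripper_force: 40.7
```

Emit:
servo_tool:
  plan:
    - [0,0,0,0,0.0015,0,0.02]
    - [0,0,0,0,0,0,0.02]

```text
clock: 8.5
ee_pos: [631.3, 203.7, 267.1]
eef_rot: [[0.971, 0.237, 0.001], [0.237, -0.971, 0.002], [0.001, -0.002, -1.0]]
force: [-5.6, 4.2, 6.4]
opening: 0.321
gripper_force: 40.6
```

```bash
python3 w.py
```

```text
8.5 [631.3 203.7 267.1] yaw y -76.29 tilt [ 0.001  0.002 -1.   ] op 27.312128636904635 40.64880609512329 [-5.6  4.2  6.4] q6 90.07778405536122
wheel by pos 90.04974902893922 r 72.68314911582499 by yaw 89.88745600441679 F tool [-4.47415827 -5.46113646 -6.39373106]
```

Emit:
servo_tool:
  plan:
    - [0,0,0,0,0.001,0,0.02]
    - [0,0,0,0,0,0,0.02]

```text
clock: 8.75
ee_pos: [631.3, 203.4, 267.2]
eef_rot: [[0.971, 0.237, 0.0], [0.237, -0.971, 0.003], [0.001, -0.003, -1.0]]
force: [-5.9, 7.4, 6.2]
opening: 0.325
gripper_force: 40.7
```

Emit:
servo_tool:
  plan:
    - [0,0,0,0,0,0,0.06]
    - [0,0,0,0,0,0,0.06]
    - [0,0,0,0,0,0,0.06]
    - [0,0,0,0,0,0,0.06]
    - [0,0,0,0,0,0,0.06]

```text
clock: 9.38
ee_pos: [631.7, 201.4, 266.2]
eef_rot: [[0.972, 0.235, -0.0], [0.235, -0.972, -0.0], [-0.0, 0.0, -1.0]]
force: [0.6, 0.1, 0.5]
opening: 0.7
gripper_force: 0.0
```

Emit:
servo_tool:
  plan:
    - [0,0,0,0,0,-0.015,0.06]
    - [0,0,0,0,0,-0.03,0.06]
    - [0,0,0,0,0,-0.03,0.06]
    - [0,0,0,0,0,-0.03,0.06]
    - [0,0,0,0,0,0,0.06]

```text
clock: 10.0
ee_pos: [632.3, 201.6, 374.9]
eef_rot: [[0.972, 0.235, 0.005], [0.235, -0.972, 0.001], [0.006, 0.0, -1.0]]
force: [0.2, 0.2, -0.7]
opening: 0.703
gripper_force: 0.0
```

```bash
python3 - <<'E'
from w import *
c=camera("side");t=camera("top");cv2.imwrite("pics/t4.png",t)
cv2.imwrite("pics/c4.png",cv2.resize(c[60:330,220:460],None,fx=2.2,fy=2.2))
E
```

```text
10.0 [632.3 201.6 374.9] yaw y -76.39 tilt [ 0.005  0.001 -1.   ] op 59.77174964987404 0.0 [ 0.2  0.2 -0.7] q6 90.05611075222468
wheel by pos 91.84387766622787 r 73.21673398646641 by yaw 89.98731685213494 F tool [ 0.24993959 -0.13202876  0.65415455]
```

View pics/c4.png

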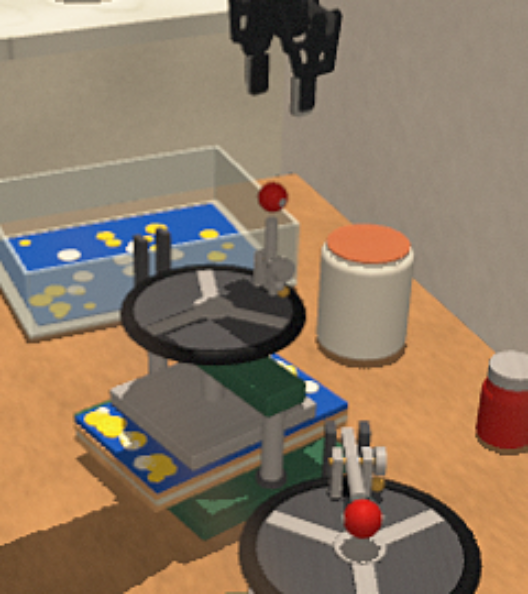

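The handle stands upright, with the ball at (272,197) in the crop. The plate is down on the boards, the spare handle is still folded, and the gripper is clear. I'll check the ball's position numerically, then hand in.

```bash
python3 - <<'E'
from h import *
b=atz("side",220+272.5/2.2-.5,60+197.5/2.2-.5,275);d=b[:2]-[560.6,186.7]
a=103.6-np.degrees(np.arctan2(d[1],d[0]));print(b,a,np.hypot(*d))
if abs(a-90)<4 and abs(np.hypot(*d)-72)<5: print(sign_off())
E
```

```text
[629.51763554 199.85140041 275.        ] 92.79626325793672 70.16124158736997
the job is handed in; nothing more can be done
None
```

I closed the loaded press and handed the job in: its handle is latched upright, the wheel is turned clockwise to its stop with the plate on the boards, and the gripper has let go and is clear. The empty press is still folded.

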